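# Seat the tapered turntable hub and check that it rocks free

## Robot

A 7-joint arm with a two-finger parallel gripper is mounted at the origin on the work surface. World frame = base frame: x ahead of the robot, y to its left, z up, the work surface at z = 0. Lengths are in m, angles in rad, forces in N, time in s.
With the tool pointing down it reaches from about 0.4 to 0.875 m from the base axis. Payload 19.3 kg.
Tool frame: the origin (TCP) lies midway between the tips of the shut fingers; the grasp point (between the pads) lies 19 mm behind it; z points along the fingers, y is the line along which they close (so a half turn about z gives the same grasp; the last joint's range is limited). The gripper opens to 85 mm and grips with 20 to 120 N. Pads are 22 mm wide; open, the fingers measure 114 mm over their backs; the gripper's body (76 mm by 85 mm) begins 54 mm behind the grasp point. The pads swing forward as they close: fully open they stand 13 mm farther back than shut.
Start: joints at [-1.221, 0.521, -0.036, 1.599, 0.021, 1.021, -0.113], TCP at [0.255, 0.571, 0.231] pointing down, gripper open.
Joint ranges: [-2.91, 2.91], [-0.3, 2.13], [-1.5, 1.42], [0.17, 2.43], [-1.26, 4.41], [0.16, 1.93], [-2.52, 2.52]. Speed limits (rad/s): [1.89, 1.89, 2.39, 2.39, 3.01, 3.01, 3.01].

## Interface

Orientations are given as a unit quaternion [x, y, z, w].
In Python, from bench import telemetry, cams, robot gives the robot as it stands.
- The arm moves only by the shell command python3 -m pendant 'ROWS'. ROWS is a JSON object of lists of equal length, an entry for each row: "hand": the finger opening in mm, from 0 to 85.4; "delta_pos": the shift along the tool's x, y, z in units of 50 mm (1.0 is 50 mm), a list of three; "delta_rot": the turn, a rotation vector about the tool's x, y, z in units of 6 degrees (1.0 is 6 degrees), a list of three. In form: {"hand": [hand, ...], "delta_pos": [[dx, dy, dz], ...], "delta_rot": [[ax, ay, az], ...]}. A call has 1 to 8 rows; each row shifts and turns the commanded pose from where the row before left it, along the tool's axes as they then stand; what a row does not reach is not made up. A row lasts 1/10 s, in which the tool goes at most 50 mm and 8.59 degrees, less where a joint would pass 70% of its speed; a pose out of reach is approached as far as the arm can. A call is refused whole if a number of a shift passes 1 or a number of a turn 1, either way. A call with a gripper value outside its range is refused whole. The fingers move at their own pace and stop on an object; the grip force is fixed at half the most. Time passes only in rows, so rows that do not move let the fingers close. It gives the time, the measured TCP pose, the force, the opening and the grip force at its end, in the units of the state.
- telemetry.observe(): the state, without advancing time (a new reading comes with each control period).
- cams.capture(name): name is "scene" or "top" or "wrist"; returns the picture (400x640x3 uint8, red, green, blue); there is no depth.
- cams.calibration(name): a dict with "intrinsics" (3x3 intrinsics, pixels), "R" (3x3) and "t" (3): a world point X has camera coordinates R X + t. Camera axes: x right, y down, z forward; pixel columns grow to the right and rows downward; lengths in m; the calibration is good to about 2 mm. A picture is of the moment at which its call begins: read the wrist's pose just before it. calibration takes no time and is no camera call; for the wrist camera it gives the pose at the moment of the call.
- robot.job_done(): hands the job in; it is judged then, once.
Trained networks look in the newest picture that a camera, given by its name, has taken for a name from the list of things; names that differ only in an ending like _2 or _b are one class to them, and where a whole thing is asked for, a point or a joint stands for the part that bears it (a point fixed in the world has none). Each returns a list of dicts, best first, with "p" (0 to 1); they miss things now and then, are a little off and sometimes report something else, mostly with a low value. They report only what shows in the picture. A call takes as long as a camera call.
- cams.regions_of(camera, thing): "pixels" (400x640 bool, what is visible of it) and "rect" ([centre column, centre row, width, height] in pixels, round what is visible of it).
- cams.pinpoint(camera, thing): "xy" ([column, row] in pixels: a listed point, or the origin of a listed thing).
The state is a dict: "clock": time; "joint_pos": joint angles; "qd": joint speeds; "tau": joint torques, N m; "eef_pos": TCP position; "tcp_rot": TCP orientation; "force": force on the tool from outside, world axes, zero at the start; "moment": the same for the moment, N m; "opening": opening from 0.0 (shut) to 1.0 (fully open); "gripper_force": force on a finger pad.
Only numpy, scipy, OpenCV 4.12 (cv2) and the standard library are available. Lean on these libraries where they do the work, as an engineer would, in place of code of your own. Each camera call takes 0.05 s, during which the arm holds its last target. There are 200 camera calls.

## Task

Take the tapered steel hub by its orange grip and set it in the cone-shaped cup of the grey turntable base with its red pointer on the white mark, and press it fully home with about 12 N. Keeping that steady 12 N of downward pressure on it, rock it round to the yellow mark, then over to the blue mark, to check that it turns free, then bring it back to the white mark and let go, leaving it seated. Never load the cup with more than 20 N, and do not disturb the other parts.

Things in the scene. Friction and masses are not known exactly. Their poses are not given: they have to be found in the camera images.
- hub: The tapered hub, loose, about 0.25 kg. It starts standing upright on its small end. Origin: centre of its underside (small end), z up along its axis, x towards its red pointer. Steel taper: radius 16 at z=0 growing straight to 27 at z=28 mm. Above it a dark flange of radius 32, z 28 to 34. On that an orange grip bar, 50 along x, 18 wide in y, z 34 to 72.
- pointer (a point): Tip of the hub's red pointer, a flat finger 8 wide on the flange, pointing along the hub's +x; this point is at x=52, z=31 mm in the hub's frame.
- seat: The turntable base, fixed: round grey block, radius 65, height 38 mm. Origin: centre of its underside, z up, x towards the white mark. On its axis sits a steel liner (radius 34.5) with a cone-shaped cup: mouth radius 25, narrowing to 17 at 20 mm below the mouth, then a straight relief 8 mm deep. The liner's height was set by hand and is NOT part of this reading.
- axis (a point): Point on the cup's axis in the plane of the block's top, 38 mm above its underside. The cup's mouth lies 0 to 18 mm above it, differing each time, so the seated hub's origin is 15 to 33 mm above the seat's: find it by feel. The oiled cup rides on a stiff spring, sinking 1 mm per 20 N. The hub turns in it against friction alone. Sideways push also loads the taper.
- white (a point): White mark, flat on the block's top face, 20 x 7 mm; this point at radius 53 mm along the seat's x.
- yellow (a point): Yellow mark, as the white one, 25 degrees counterclockwise from it seen from above (seat's +y side).
- blue (a point): Blue mark, as the white one, 25 degrees clockwise from it seen from above (seat's -y side).
- straight_hub: Bystander: brass hub with straight sides (radius 22, flange radius 30) and a grey grip bar as on the tapered hub, 72 mm tall, no pointer. Origin: centre of its underside. Not to be moved.
- gear: Bystander: dark green gear of radius 31, 12 mm thick, hub 22 mm tall, lying flat. Origin: centre of its underside.
- motor: Bystander: black motor 50 x 40 x 36 mm with a red cap and a short steel shaft on top, 52 mm tall overall. Origin: centre of its underside.
- collar: Bystander: steel collar of outer radius 20, 14 mm tall, lying flat. Origin: centre of its underside.

How it is judged:
By the outcome, as a careful person would: the job done as asked, in the order asked, and still so for the second after the job is handed in, with the robot touching nothing.
It also fails if it takes over 69 s, if anything falls off the work surface, if the arm or the gripper's body presses on something with over 40 N, if the wrist force passes 120 N, or if a joint passes its speed limit or range.

## Working session

There is one attempt and no reset: what is moved stays moved. The work goes in short steps, Python scripts to look and compute and a shell command to move; the robot and the scene stay as the last step left them, time stands still between calls to the robot, and variables do not carry over. Pictures are saved under pics/ and viewed, at most 10 in all, crops included, and the job is handed in when it is done.

```bash
mkdir -p pics; ls; cat > h.py <<'E'
import numpy as np, cv2
from scipy.spatial.transform import Rotation as Ro
from bench import telemetry, cams, robot
def ray(cam,xy,c=None):
    c=c or cams.calibration(cam); K=np.array(c["intrinsics"]);R=np.array(c["R"]);t=np.array(c["t"]).ravel()
    d=R.T@np.linalg.solve(K,[xy[0],xy[1],1.]); return -R.T@t,d
def onz(cam,xy,z,c=None):
    o,d=ray(cam,xy,c); return o+d*(z-o[2])/d[2]
def proj(cam,X,c=None):
    c=c or cams.calibration(cam); p=np.array(c["intrinsics"])@(np.array(c["R"])@np.array(X)+np.array(c["t"]).ravel()); return p[:2]/p[2]
def tri(rays):
    A=0;b=0
    for o,d in rays:
        d=d/np.linalg.norm(d);P=np.eye(3)-np.outer(d,d);A=A+P;b=b+P@o
    return np.linalg.solve(A,b)
def save(cam,name,im=None):
    im=cams.capture(cam) if im is None else im
    cv2.imwrite(f"pics/{name}.png",im[:,:,::-1]); return im
E
python3 - <<'E'
from h import *
np.set_printoptions(precision=4,suppress=True)
s=telemetry.observe(); print(s)
a=save("scene","s0");b=save("top","t0")
Z=dict(hub=0,pointer=.031,seat=0,axis=.038,white=.038,yellow=.038,blue=.038,straight_hub=0,gear=0,motor=0,collar=0)
for n,z in Z.items():
    rs=[]
    for c in("scene","top"):
        r=cams.pinpoint(c,n)
        if r: print(n,c,round(r[0]["p"],2),np.array(r[0]["xy"]),onz(c,r[0]["xy"],z)[:3]); rs.append(ray(c,r[0]["xy"]))
    if len(rs)==2: print("   tri",tri(rs))
E
```

```text
pics
{'clock': 0.0, 'joint_pos': array([-1.2212,  0.522 , -0.0363,  1.6   ,  0.0212,  1.0211, -0.1128]), 'qd': array([-0.0024,  0.    , -0.0003, -0.0011,  0.0002,  0.0001, -0.0008]), 'tau': array([ -0.0004, -92.7102,   1.9795, -36.9915,   0.0176,   0.0083,
        -0.0001]), 'eef_pos': array([0.2546, 0.5704, 0.2307]), 'tcp_rot': array([ 0.2084,  0.9781, -0.0006, -0.0001]), 'force': array([ 0.2832,  0.0022, -0.6326]), 'moment': array([0.0211, 0.0056, 0.0068]), 'gripper_force': 0.0, 'opening': 1.0003729642439425}
hub scene 0.87 [315.4 251.5] [0.6488 0.0971 0.    ]
hub top 0.98 [307.2 179.7] [0.6424 0.0967 0.    ]
   tri [ 0.6442  0.0955 -0.004 ]
pointer scene 0.98 [288.6 248.4] [0.6994 0.0751 0.031 ]
pointer top 0.95 [311.4 152.9] [0.6953 0.0862 0.031 ]
   tri [0.6983 0.0815 0.0321]
seat scene 0.8 [253.9 201. ] [ 0.5824 -0.1119  0.    ]
seat top 0.97 [403.6 207. ] [ 0.5774 -0.1176  0.    ]
   tri [ 0.5777 -0.1176 -0.0044]
axis scene 0.83 [252.  185.6] [ 0.5818 -0.1137  0.038 ]
axis top 0.56 [405.3 202.9] [ 0.579  -0.1148  0.038 ]
   tri [ 0.5796 -0.1154  0.0362]
white scene 0.96 [228.5 193.1] [ 0.6318 -0.134   0.038 ]
white top 0.73 [421.2 184.3] [ 0.6197 -0.1509  0.038 ]
   tri [ 0.6204 -0.1507  0.0271]
yellow scene 0.93 [236.1 196.7] [ 0.6333 -0.1113  0.038 ]
yellow top 0.69 [407.4 179.3] [ 0.6312 -0.1216  0.038 ]
   tri [ 0.63   -0.1195  0.0343]
blue scene 0.58 [224.5 184.7] [ 0.6119 -0.1648  0.038 ]
blue top 0.83 [424.3 187.7] [ 0.6121 -0.1572  0.038 ]
   tri [ 0.6135 -0.1591  0.0399]
straight_hub top 0.72 [243.4 264. ] [0.4546 0.2369 0.    ]
gear scene 0.66 [362.8 184.9] [0.3919 0.049  0.    ]
gear top 0.75 [406.2 180.1] [ 0.639  -0.1261  0.    ]
   tri [0.5622 0.0115 0.1198]
motor top 0.71 [351.9 133.5] [ 0.7503 -0.0065  0.    ]
collar scene 0.63 [446.2 286.3] [0.6007 0.3325 0.    ]
collar top 0.65 [202.7 200.7] [0.5966 0.3307 0.    ]
   tri [ 0.5973  0.3316 -0.0032]
```

View pics/s0.png

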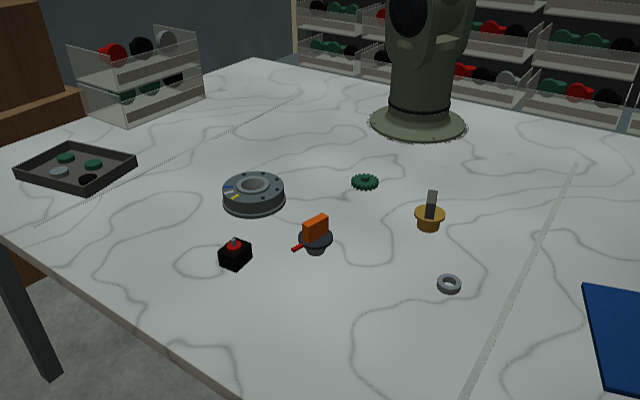

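View pics/t0.png

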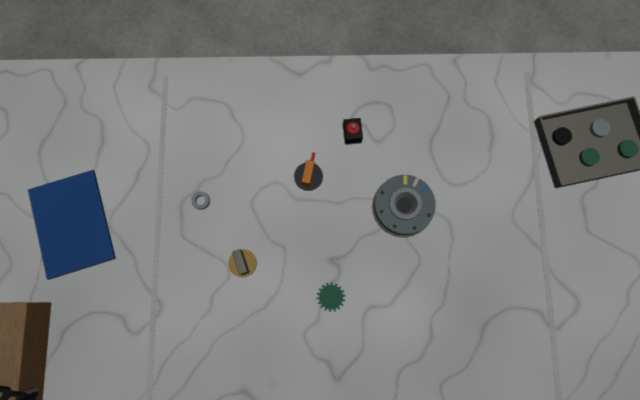

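The pictures show the hub at top (308,176) with its pointer to (313,154). The seat is at (405,205), with yellow (405,180), white (415,182) and blue (424,188). I'm moving over the hub for a close look.

```bash
python3 -m pendant '{"hand":[85,85,85,85,85,85,85,85],"delta_pos":[[-0.5,-0.25,0],[-0.7,-0.35,0],[-0.7,-0.35,0],[-0.7,-0.35,0],[-0.7,-0.35,0],[-0.7,-0.35,0],[-0.7,-0.35,0],[-0.7,-0.35,0]],"delta_rot":[[0,0,0],[0,0,0],[0,0,0],[0,0,0],[0,0,0],[0,0,0],[0,0,0],[0,0,0]]}'; python3 -m pendant '{"hand":[85,85,85,85,85,85,85,85],"delta_pos":[[-0.7,-0.35,0],[-0.7,-0.35,0],[-0.7,-0.35,0],[-0.7,-0.35,0],[-0.7,-0.35,0],[-0.7,-0.35,0],[-0.7,-0.35,0],[-0.5,-0.25,0]],"delta_rot":[[0,0,0],[0,0,0],[0,0,0],[0,0,0],[0,0,0],[0,0,0],[0,0,0],[0,0,0]]}'
python3 -m pendant '{"hand":[85,85,85],"delta_pos":[[0,0,0],[0,0,0],[0,0,0]],"delta_rot":[[0,0,-0.8],[0,0,-0.8],[0,0,0]]}'
cat > look.py <<'E'
from h import *
import sys
np.set_printoptions(precision=4,suppress=True)
Z=dict(hub=0,pointer=.031,seat=0,axis=.038,white=.038,yellow=.038,blue=.038)
s=telemetry.observe();c=cams.calibration("wrist"); save("wrist",sys.argv[1])
y=Ro.from_quat(s["tcp_rot"]).as_matrix()
print(s["clock"],s["eef_pos"],"tool x",y[:,0],"tool y",y[:,1]);print("cam",onz("wrist",(320,200),0,c),-np.array(c["R"]).T@np.array(c["t"]).ravel())
for n in sys.argv[2:]:
    for r in cams.pinpoint("wrist",n)[:1]: print(n,round(r["p"],2),np.array(r["xy"]),onz("wrist",r["xy"],Z[n],c))
E
python3 look.py w0 hub pointer seat axis white yellow blue
```

```text
clock: 2.0
eef_pos: [0.4471, 0.3361, 0.2314]
tcp_rot: [0.208, 0.978, 0.0, 0.0]
force: [1.2, 0.5, -0.3]
opening: 0.998
gripper_force: 0.0
clock: 2.8
eef_pos: [0.6391, 0.1014, 0.2313]
tcp_rot: [0.209, 0.978, -0.0, 0.0]
force: [-0.3, 1.1, 0.3]
opening: 0.995
gripper_force: 0.0
clock: 3.1
eef_pos: [0.6378, 0.1039, 0.2312]
tcp_rot: [0.125, 0.992, 0.0, -0.0]
force: [0.5, -0.0, 0.5]
opening: 0.995
gripper_force: 0.0
3.1 [0.6378 0.1039 0.2312] tool x [-0.9687  0.2484  0.0002] tool y [0.2484 0.9687 0.0001]
cam [ 0.6801  0.0947 -0.    ] [0.574  0.1207 0.3737]
hub 0.94 [315.  174.8] [0.6449 0.0969 0.    ]
pointer 0.75 [312.  221.5] [0.6962 0.08   0.031 ]
seat 0.68 [145.6 167.6] [ 0.5804 -0.116   0.    ]
axis 0.61 [127.9 171. ] [ 0.5784 -0.1138  0.038 ]
white 0.58 [127.  214.1] [ 0.6279 -0.1372  0.038 ]
yellow 0.97 [145.  212.6] [ 0.6316 -0.115   0.038 ]
blue 0.8 [108.9 203.8] [ 0.6101 -0.153   0.038 ]
```

View pics/w0.png

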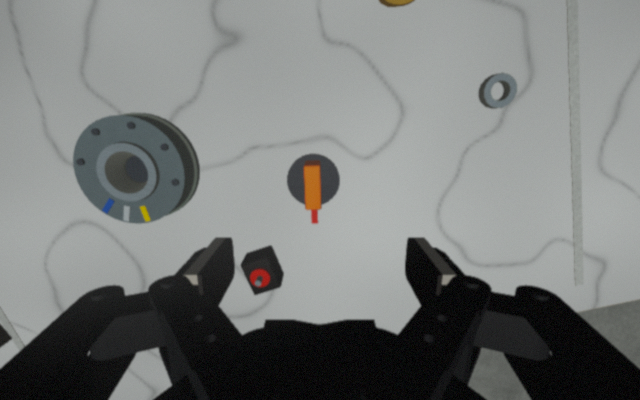

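```bash
python3 -m pendant '{"hand":[85,85,85,85,85,85,85,85],"delta_pos":[[-0.1,-0.1,0.4],[-0.07,0,0.6],[0,0,0.6],[0,0,0.6],[0,0,0.6],[0,0,0.5],[0,0,0.35],[0,0,0.0]],"delta_rot":[[0,0,0.18],[0,0,0],[0,0,0],[0,0,0],[0,0,0],[0,0,0],[0,0,0],[0,0,0]]}'; python3 look.py w1 pointer
```

```text
clock: 4.3
eef_pos: [0.6436, 0.0968, 0.0467]
tcp_rot: [0.135, 0.991, -0.001, -0.002]
force: [-0.2, -0.4, -0.2]
opening: 0.997
gripper_force: 0.0
4.3 [0.6436 0.0968 0.0467] tool x [-0.9634  0.2679  0.0028] tool y [ 0.2679  0.9634 -0.0016]
cam [0.6334 0.1008 0.    ] [0.5805 0.1152 0.1894]
pointer 0.91 [319.8 312. ] [0.6965 0.0831 0.031 ]
```

View pics/w1.png

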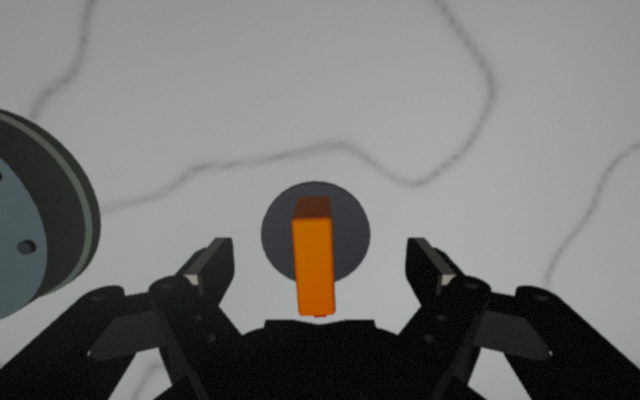

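Bar centred near column 315 (fingers 320), tilted ~2.5°, so I'm trimming that, lowering and closing.

```bash
python3 -m pendant '{"hand":[85,85,85,0,0,0,0,0],"delta_pos":[[0,-0.03,0.07],[0,0,0.06],[0,0,0],[0,0,0],[0,0,0],[0,0,0],[0,0,0],[0,0,0]],"delta_rot":[[0,0,-0.35],[0,0,0],[0,0,0],[0,0,0],[0,0,0],[0,0,0],[0,0,0],[0,0,0]]}'; python3 -m pendant '{"hand":[0,0,0],"delta_pos":[[0,0,0],[0,0,0],[0,0,0]],"delta_rot":[[0,0,0],[0,0,0],[0,0,0]]}'
```

```text
clock: 5.2
eef_pos: [0.6444, 0.0957, 0.0424]
tcp_rot: [0.117, 0.993, 0.0, 0.0]
force: [0.1, 0.1, 1.9]
opening: 0.201
gripper_force: 59.3
clock: 5.5
eef_pos: [0.6444, 0.0956, 0.0424]
tcp_rot: [0.117, 0.993, 0.0, 0.0]
force: [-0.6, 1.1, 2.6]
opening: 0.199
gripper_force: 59.5
```

```bash
python3 -m pendant '{"hand":[0,0,0,0,0,0,0,0],"delta_pos":[[0,0,-0.35],[0,0,-0.6],[0,0,-0.6],[0,-0.3,-0.6],[0.1,-0.5,0],[0.12,-0.5,0],[0.1,-0.5,0],[0.1,-0.27,0]],"delta_rot":[[0,0,0],[0,0,0],[0,0,0],[0,0,0],[0,0,0],[0,0,0],[0,0,0],[0,0,0]]}'; python3 -m pendant '{"hand":[0,0,0,0],"delta_pos":[[0,0,0],[0,0,0],[0,0,0],[0,0,0]],"delta_rot":[[0,0,0.7],[0,0,0.7],[0,0,0.6],[0,0,0]]}';  python3 look.py w2 pointer seat axis white yellow blue
```

```text
clock: 6.3
eef_pos: [0.5992, -0.0025, 0.1509]
tcp_rot: [0.118, 0.993, -0.0, 0.0]
force: [0.1, 0.2, -2.6]
opening: 0.201
gripper_force: 58.9
clock: 6.7
eef_pos: [0.5999, 0.0004, 0.1503]
tcp_rot: [0.22, 0.975, 0.0, 0.0]
force: [-0.2, 0.2, -3.0]
opening: 0.2
gripper_force: 59.1
6.7 [0.5999 0.0004 0.1503] tool x [-0.9028  0.43   -0.0001] tool y [0.43   0.9028 0.0002]
cam [ 0.6181 -0.0068  0.    ] [0.5403 0.0292 0.2928]
pointer 0.9 [320.5 310.3] [ 0.7198 -0.0547  0.031 ]
seat 0.69 [212.7 210.8] [ 0.5796 -0.1157  0.    ]
axis 0.58 [196.7 220.2] [ 0.5761 -0.1152  0.038 ]
white 0.89 [205.5 272.7] [ 0.627  -0.1366  0.038 ]
yellow 0.56 [226.1 267.5] [ 0.6308 -0.1153  0.038 ]
blue 0.62 [182.3 266.3] [ 0.6112 -0.1535  0.038 ]
```

View pics/w2.png

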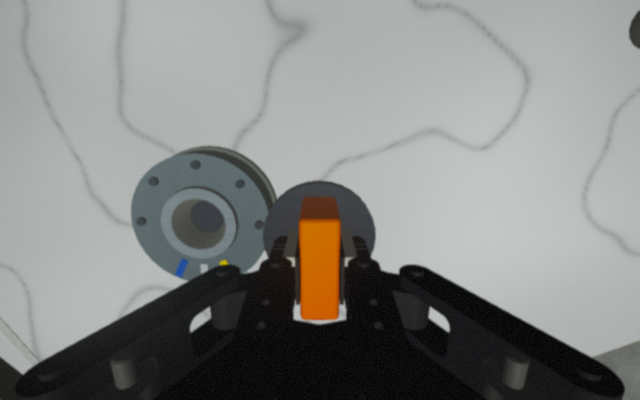

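Hub held straight (bar at column 320). Seat in full view: cup (205,217), blue (182,268), white (204,270), yellow (224,263, part hidden), bolt holes ring. I'll refine axis and angle from holes and marks.

```bash
cat > fit.py <<'E'
from h import *
from scipy.optimize import least_squares
np.set_printoptions(precision=4,suppress=True)
c=cams.calibration("wrist"); im=cv2.imread("pics/w2.png"); g=cv2.cvtColor(im,cv2.COLOR_BGR2GRAY).astype(float)
def dark(x,y,r=7):
    p=g[y-r:y+r+1,x-r:x+r+1]; w=np.clip(np.median(p)-15-p,0,None); yy,xx=np.mgrid[y-r:y+r+1,x-r:x+r+1]; return (w*xx).sum()/w.sum(),(w*yy).sum()/w.sum()
H=[dark(*q) for q in[(141,221),(154,181),(195,165),(240,184),(258,225)]]
P=np.array([onz("wrist",q,.038,c)[:2] for q in H])
f=least_squares(lambda v:np.linalg.norm(P-v[:2],axis=1)-v[2],[.578,-.115,.05]); a=f.x[:2]
print(np.round(H,1).tolist(),f.x,f.fun); print("hole bearings",np.degrees(np.arctan2(*(P-a).T[::-1])))
hsv=cv2.cvtColor(im,cv2.COLOR_BGR2HSV)
roi=np.zeros(g.shape,bool);roi[250:290,165:240]=1
for n,m in dict(blue=(hsv[...,0]>95)&(hsv[...,0]<130)&(hsv[...,1]>130)&(hsv[...,2]>90),white=(hsv[...,1]<50)&(hsv[...,2]>140),yellow=(hsv[...,0]>18)&(hsv[...,0]<35)&(hsv[...,1]>120)).items():
    v,u=np.nonzero(m&roi)
    if len(u): q=onz("wrist",(u.mean(),v.mean()),.038,c)[:2]; d=q-a; print(n,len(u),u.mean(),v.mean(),q,np.linalg.norm(d),np.degrees(np.arctan2(d[1],d[0])))
# outer rim of the top: seat silhouette far from table, as check
for x in (a,): print(proj("wrist",[*x,.038],c))
E
python3 fit.py
```

```text
[[141.5, 220.6], [153.8, 180.7], [195.5, 164.3], [239.9, 183.3], [260.4, 225.1]] [ 0.5804 -0.1137  0.0557] [-0.0002  0.0002  0.0002 -0.0005  0.0003]
hole bearings [-118.1619 -162.4352  153.3942  108.8912   62.6933]
blue 131 181.08396946564886 267.39694656488547 [ 0.6117 -0.1555] 0.05219178313262973 -53.181398913635796
white 295 177.71864406779662 278.6508474576271 [ 0.6208 -0.1652] 0.0654932268614755 -51.89475847180509
yellow 45 223.2888888888889 262.8222222222222 [ 0.6251 -0.1155] 0.04477800194724062 -2.312255685351495
[200.8401 223.272 ]
```

```bash
python3 - <<'E'
from h import *
np.set_printoptions(precision=4,suppress=True)
s=telemetry.observe(); c=cams.calibration("wrist"); R=Ro.from_quat(s["tcp_rot"]).as_matrix(); p=s["eef_pos"]
for o in([32,0,8.4],[25,0,-29.6],[-25,0,-29.6],[25,0,8.4]): print(o,proj("wrist",p+R@(np.array(o)/1000),c))
im=cv2.imread("pics/w2.png"); g=cv2.cvtColor(im,cv2.COLOR_BGR2GRAY).astype(int); print(g[170:330:1,320].reshape(-1,20))
d=np.array([.5804,-.1137,.112])-p; print("tool delta units",R.T@d/.05, s["force"])
E
```

```text
[32, 0, 8.4] [318.4504 182.2147]
[25, 0, -29.6] [318.2247 218.8562]
[-25, 0, -29.6] [318.2926 321.1163]
[25, 0, 8.4] [318.4558 194.7899]
[[182 184 181 180 181 179 176 173 169 156 121  76  55  64  66  69  71  68
   67  65]
 [ 65  69  66  68  67  66  64  63  60  57  57  54  56  57  57  57  57  53
   56  53]
 [ 55  54  54  56  56  54  55  55  65  73  88 102 112 118 124 125 126 125
  125 127]
 [125 126 124 125 126 126 126 124 125 124 126 123 125 124 123 124 124 124
  123 125]
 [124 126 124 125 124 123 125 124 122 122 123 123 121 123 121 122 122 122
  122 122]
 [122 122 122 119 123 121 119 121 121 119 121 119 121 119 121 121 120 119
  120 118]
 [119 116 121 120 118 120 120 119 118 119 117 119 117 118 118 119 119 116
  117 116]
 [119 117 115 116 118 117 115 117 110 123 161 181 179 153  99  43  19  14
   12  15]]
tool delta units [-0.6214 -2.2186  0.7567] [ 0.2391 -0.3755 -3.3606]
```

```bash
python3 -m pendant '{"hand":[0,0,0,0,0,0,0],"delta_pos":[[-0.12,-0.4,0],[-0.16,-0.6,0],[-0.16,-0.6,0],[-0.12,-0.43,0],[-0.06,-0.2,0.35],[0,0,0.4],[0,0,0]],"delta_rot":[[0,0,0.25],[0,0,0],[0,0,0],[0,0,0],[0,0,0],[0,0,0],[0,0,0]]}'; python3 -m pendant '{"hand":[0,0,0],"delta_pos":[[0,0,0],[0,0,0],[0,0,0]],"delta_rot":[[0,0,0],[0,0,0],[0,0,0]]}'; python3 - <<'E'
from h import *
np.set_printoptions(precision=4,suppress=True)
s=telemetry.observe();R=Ro.from_quat(s["tcp_rot"]).as_matrix();print(R.T@(np.array([.5802,-.1141,.1])-s["eef_pos"])/.05,np.degrees(np.arctan2(-R[1,0],-R[0,0])),s["force"],s["moment"])
a=save("scene","s1");b=save("top","t1")
t=cv2.resize(b[140:260,330:480,::-1],None,fx=4,fy=4,interpolation=2)
q=cv2.resize(a[120:240,190:340,::-1],None,fx=4,fy=4,interpolation=2)
cv2.imwrite("pics/c1.png",cv2.resize(np.hstack([q,t]),(800,320)))
E
```

```text
clock: 7.75
eef_pos: [0.576, -0.1144, 0.1103]
tcp_rot: [0.233, 0.972, -0.0, -0.002]
force: [0.1, -1.1, -2.3]
opening: 0.201
gripper_force: 59.0
clock: 8.05
eef_pos: [0.578, -0.1136, 0.1132]
tcp_rot: [0.233, 0.973, 0.0, 0.001]
force: [0.1, 0.2, -3.2]
opening: 0.199
gripper_force: 59.0
[-0.0425  0.0107  0.2647] -26.91582325332846 [ 0.0923  0.1586 -3.1783] [ 0.0256 -0.0024  0.0198]
```

View pics/c1.png

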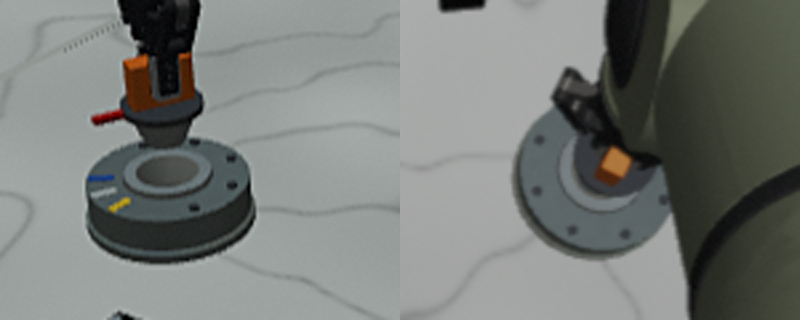

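Red pointer over the white mark side, hub small end above the cup; the liner protrudes by several mm. Now I descend with a force guard between typed moves.

```bash
cat > guard.py <<'E'
import sys
from bench import telemetry
s=telemetry.observe(); f=s["force"]; print("F",f.round(1),"p",(s["eef_pos"]*1000).round(2))
sys.exit(1 if f[2]>0 or abs(f[0])>2.5 or abs(f[1])>2.5 else 0)
E
q(){ grep -v -E "opening|gripper|tcp_rot|force|eef|clock"; }
(python3 -m pendant '{"hand":[0,0,0,0,0,0],"delta_pos":[[-0.04,0.01,0.1],[0,0,0.16],[0,0,0.16],[0,0,0.12],[0,0,0],[0,0,0]],"delta_rot":[[0,0,0],[0,0,0],[0,0,0],[0,0,0],[0,0,0],[0,0,0]]}'|q; python3 guard.py) &&
(python3 -m pendant '{"hand":[0,0],"delta_pos":[[0,0,0.007],[0,0,0.007]],"delta_rot":[[0,0,0],[0,0,0]]}'|q; python3 guard.py) &&
(python3 -m pendant '{"hand":[0,0],"delta_pos":[[0,0,0.007],[0,0,0.007]],"delta_rot":[[0,0,0],[0,0,0]]}'|q; python3 guard.py) &&
(python3 -m pendant '{"hand":[0,0],"delta_pos":[[0,0,0.007],[0,0,0.007]],"delta_rot":[[0,0,0],[0,0,0]]}'|q; python3 guard.py) &&
(python3 -m pendant '{"hand":[0,0],"delta_pos":[[0,0,0.007],[0,0,0.007]],"delta_rot":[[0,0,0],[0,0,0]]}'|q; python3 guard.py) &&
(python3 -m pendant '{"hand":[0,0],"delta_pos":[[0,0,0.007],[0,0,0.007]],"delta_rot":[[0,0,0],[0,0,0]]}'|q; python3 guard.py) &&
(python3 -m pendant '{"hand":[0,0],"delta_pos":[[0,0,0.007],[0,0,0.007]],"delta_rot":[[0,0,0],[0,0,0]]}'|q; python3 guard.py) &&
(python3 -m pendant '{"hand":[0,0],"delta_pos":[[0,0,0.007],[0,0,0.007]],"delta_rot":[[0,0,0],[0,0,0]]}'|q; python3 guard.py) &&
(python3 -m pendant '{"hand":[0,0],"delta_pos":[[0,0,0.007],[0,0,0.007]],"delta_rot":[[0,0,0],[0,0,0]]}'|q; python3 guard.py) &&
(python3 -m pendant '{"hand":[0,0],"delta_pos":[[0,0,0.007],[0,0,0.007]],"delta_rot":[[0,0,0],[0,0,0]]}'|q; python3 guard.py) &&
(python3 -m pendant '{"hand":[0,0],"delta_pos":[[0,0,0.007],[0,0,0.007]],"delta_rot":[[0,0,0],[0,0,0]]}'|q; python3 guard.py) &&
(python3 -m pendant '{"hand":[0,0],"delta_pos":[[0,0,0.007],[0,0,0.007]],"delta_rot":[[0,0,0],[0,0,0]]}'|q; python3 guard.py)
```

```text
F [-0.1  0.1 -2.8] p [ 579.47 -114.23   85.08]
F [-0.5 -0.3 -2.8] p [ 579.77 -114.24   84.9 ]
F [-0.3  0.2 -2.1] p [ 579.65 -114.24   84.03]
F [ 0.1  0.2 -3.3] p [ 579.58 -114.19   83.19]
F [ 0.4  0.5 -2.3] p [ 579.55 -114.22   82.45]
F [-0.  -0.6 -2.8] p [ 579.56 -114.24   81.77]
F [ 0.5 -0.3 -2.4] p [ 579.59 -114.19   81.08]
F [-0.2  0.9 -3.2] p [ 579.55 -114.19   80.36]
F [-0.4 -0.2 -2.9] p [ 579.57 -114.23   79.65]
F [-0.3  0.3 -2.9] p [ 579.57 -114.21   78.97]
F [ 0.2 -0.6 -3.2] p [ 579.62 -114.21   78.3 ]
F [ 0.   0.1 -2.6] p [ 579.55 -114.26   77.58]
```

```bash
q(){ grep -v -E "opening|gripper|tcp_rot|force|eef|clock"; }
(python3 -m pendant '{"hand":[0,0],"delta_pos":[[0,0,0.007],[0,0,0.007]],"delta_rot":[[0,0,0],[0,0,0]]}'|q; python3 guard.py) &&
(python3 -m pendant '{"hand":[0,0],"delta_pos":[[0,0,0.007],[0,0,0.007]],"delta_rot":[[0,0,0],[0,0,0]]}'|q; python3 guard.py) &&
(python3 -m pendant '{"hand":[0,0],"delta_pos":[[0,0,0.007],[0,0,0.007]],"delta_rot":[[0,0,0],[0,0,0]]}'|q; python3 guard.py) &&
(python3 -m pendant '{"hand":[0,0],"delta_pos":[[0,0,0.007],[0,0,0.007]],"delta_rot":[[0,0,0],[0,0,0]]}'|q; python3 guard.py) &&
(python3 -m pendant '{"hand":[0,0],"delta_pos":[[0,0,0.007],[0,0,0.007]],"delta_rot":[[0,0,0],[0,0,0]]}'|q; python3 guard.py) &&
(python3 -m pendant '{"hand":[0,0],"delta_pos":[[0,0,0.007],[0,0,0.007]],"delta_rot":[[0,0,0],[0,0,0]]}'|q; python3 guard.py) &&
(python3 -m pendant '{"hand":[0,0],"delta_pos":[[0,0,0.007],[0,0,0.007]],"delta_rot":[[0,0,0],[0,0,0]]}'|q; python3 guard.py) &&
(python3 -m pendant '{"hand":[0,0],"delta_pos":[[0,0,0.007],[0,0,0.007]],"delta_rot":[[0,0,0],[0,0,0]]}'|q; python3 guard.py) &&
(python3 -m pendant '{"hand":[0,0],"delta_pos":[[0,0,0.007],[0,0,0.007]],"delta_rot":[[0,0,0],[0,0,0]]}'|q; python3 guard.py) &&
(python3 -m pendant '{"hand":[0,0],"delta_pos":[[0,0,0.007],[0,0,0.007]],"delta_rot":[[0,0,0],[0,0,0]]}'|q; python3 guard.py) &&
(python3 -m pendant '{"hand":[0,0],"delta_pos":[[0,0,0.007],[0,0,0.007]],"delta_rot":[[0,0,0],[0,0,0]]}'|q; python3 guard.py) &&
(python3 -m pendant '{"hand":[0,0],"delta_pos":[[0,0,0.007],[0,0,0.007]],"delta_rot":[[0,0,0],[0,0,0]]}'|q; python3 guard.py) &&
(python3 -m pendant '{"hand":[0,0],"delta_pos":[[0,0,0.007],[0,0,0.007]],"delta_rot":[[0,0,0],[0,0,0]]}'|q; python3 guard.py) &&
(python3 -m pendant '{"hand":[0,0],"delta_pos":[[0,0,0.007],[0,0,0.007]],"delta_rot":[[0,0,0],[0,0,0]]}'|q; python3 guard.py) &&
(python3 -m pendant '{"hand":[0,0],"delta_pos":[[0,0,0.007],[0,0,0.007]],"delta_rot":[[0,0,0],[0,0,0]]}'|q; python3 guard.py) &&
(python3 -m pendant '{"hand":[0,0],"delta_pos":[[0,0,0.007],[0,0,0.007]],"delta_rot":[[0,0,0],[0,0,0]]}'|q; python3 guard.py)
```

```text
F [ 0.5 -0.1 -3. ] p [ 579.57 -114.2    76.89]
F [-0.8 -0.2 -3.2] p [ 579.58 -114.23   76.19]
F [ 0.2  1.1 -2.6] p [ 579.58 -114.19   75.48]
F [-0.5 -0.2 -2.3] p [ 579.58 -114.21   74.79]
F [-0.2 -0.7 -2.7] p [ 579.57 -114.18   74.06]
F [-0.6 -0.3 -3.5] p [ 579.6  -114.22   73.39]
F [-0.6  0.5 -3. ] p [ 579.54 -114.21   72.67]
F [-0.2 -0.8 -3.5] p [ 579.57 -114.21   71.97]
F [ 0.3 -0.6 -3.4] p [ 579.58 -114.2    71.27]
F [-0.1  0.1 -2.3] p [ 579.58 -114.18   70.58]
F [-0.1 -0.4 -2.6] p [ 579.6  -114.18   69.89]
F [ 0.9 -0.4 -2.3] p [ 579.59 -114.21   69.19]
F [ 0.6  0.6 -2.7] p [ 579.58 -114.22   68.51]
F [ 0.   0.3 -2.4] p [ 579.59 -114.22   67.78]
F [ 0.3  0.6 -3.2] p [ 579.53 -114.19   67.07]
F [-0.3 -0.2 -2.1] p [ 579.57 -114.21   66.36]
```

```bash
q(){ grep -v -E "opening|gripper|tcp_rot|force|eef|clock"; }
(python3 -m pendant '{"hand":[0,0],"delta_pos":[[0,0,0.007],[0,0,0.007]],"delta_rot":[[0,0,0],[0,0,0]]}'|q; python3 guard.py) &&
(python3 -m pendant '{"hand":[0,0],"delta_pos":[[0,0,0.007],[0,0,0.007]],"delta_rot":[[0,0,0],[0,0,0]]}'|q; python3 guard.py) &&
(python3 -m pendant '{"hand":[0,0],"delta_pos":[[0,0,0.007],[0,0,0.007]],"delta_rot":[[0,0,0],[0,0,0]]}'|q; python3 guard.py) &&
(python3 -m pendant '{"hand":[0,0],"delta_pos":[[0,0,0.007],[0,0,0.007]],"delta_rot":[[0,0,0],[0,0,0]]}'|q; python3 guard.py) &&
(python3 -m pendant '{"hand":[0,0],"delta_pos":[[0,0,0.007],[0,0,0.007]],"delta_rot":[[0,0,0],[0,0,0]]}'|q; python3 guard.py) &&
(python3 -m pendant '{"hand":[0,0],"delta_pos":[[0,0,0.007],[0,0,0.007]],"delta_rot":[[0,0,0],[0,0,0]]}'|q; python3 guard.py) &&
(python3 -m pendant '{"hand":[0,0],"delta_pos":[[0,0,0.007],[0,0,0.007]],"delta_rot":[[0,0,0],[0,0,0]]}'|q; python3 guard.py) &&
(python3 -m pendant '{"hand":[0,0],"delta_pos":[[0,0,0.007],[0,0,0.007]],"delta_rot":[[0,0,0],[0,0,0]]}'|q; python3 guard.py) &&
(python3 -m pendant '{"hand":[0,0],"delta_pos":[[0,0,0.007],[0,0,0.007]],"delta_rot":[[0,0,0],[0,0,0]]}'|q; python3 guard.py) &&
(python3 -m pendant '{"hand":[0,0],"delta_pos":[[0,0,0.007],[0,0,0.007]],"delta_rot":[[0,0,0],[0,0,0]]}'|q; python3 guard.py) &&
(python3 -m pendant '{"hand":[0,0],"delta_pos":[[0,0,0.007],[0,0,0.007]],"delta_rot":[[0,0,0],[0,0,0]]}'|q; python3 guard.py) &&
(python3 -m pendant '{"hand":[0,0],"delta_pos":[[0,0,0.007],[0,0,0.007]],"delta_rot":[[0,0,0],[0,0,0]]}'|q; python3 guard.py) &&
(python3 -m pendant '{"hand":[0,0],"delta_pos":[[0,0,0.007],[0,0,0.007]],"delta_rot":[[0,0,0],[0,0,0]]}'|q; python3 guard.py) &&
(python3 -m pendant '{"hand":[0,0],"delta_pos":[[0,0,0.007],[0,0,0.007]],"delta_rot":[[0,0,0],[0,0,0]]}'|q; python3 guard.py)
```

```text
F [ 1.2  0.  -1.7] p [ 579.59 -114.23   65.68]
F [-0.7 -0.3 -3.1] p [ 579.56 -114.18   64.95]
F [ 0.   0.1 -1.8] p [ 579.55 -114.17   64.27]
F [-1.2  1.3 -1.6] p [ 579.49 -114.04   63.55]
F [-1.7  2.4 -0.4] p [ 579.47 -113.93   62.88]
F [-3.   5.   2.3] p [ 579.41 -113.88   62.19]
```

```bash
python3 -m pendant '{"hand":[0,0,0],"delta_pos":[[0.009,0.006,0],[0.008,0.005,0],[0,0,0]],"delta_rot":[[0,0,0],[0,0,0],[0,0,0]]}' >/dev/null; python3 guard.py; python3 -m pendant '{"hand":[0],"delta_pos":[[0,0,0]],"delta_rot":[[0,0,0]]}'|head -1; python3 guard.py
```

```text
F [-1.1  1.   0. ] p [ 579.15 -113.53   62.24]
clock: 15.75
F [-0.   0.1 -0.8] p [ 579.17 -113.56   62.23]
```

```bash
q(){ grep -v -E "opening|gripper|tcp_rot|force|eef|clock"; }
(python3 -m pendant '{"hand":[0,0],"delta_pos":[[0,0,0.007],[0,0,0]],"delta_rot":[[0,0,0],[0,0,0]]}'|q; python3 guard.py) &&
(python3 -m pendant '{"hand":[0,0],"delta_pos":[[0,0,0.007],[0,0,0]],"delta_rot":[[0,0,0],[0,0,0]]}'|q; python3 guard.py) &&
(python3 -m pendant '{"hand":[0,0],"delta_pos":[[0,0,0.007],[0,0,0]],"delta_rot":[[0,0,0],[0,0,0]]}'|q; python3 guard.py) &&
(python3 -m pendant '{"hand":[0,0],"delta_pos":[[0,0,0.007],[0,0,0]],"delta_rot":[[0,0,0],[0,0,0]]}'|q; python3 guard.py) &&
(python3 -m pendant '{"hand":[0,0],"delta_pos":[[0,0,0.007],[0,0,0]],"delta_rot":[[0,0,0],[0,0,0]]}'|q; python3 guard.py)
```

```text
F [-0.7  0.2  2.1] p [ 579.18 -113.52   61.97]
```

```bash

python3 -m pendant '{"hand":[0,0,0],"delta_pos":[[0,0,0.006],[0,0,0],[0,0,0]],"delta_rot":[[0,0,0],[0,0,0],[0,0,0]]}'>/dev/null; python3 guard.py
python3 -m pendant '{"hand":[0,0,0],"delta_pos":[[0,0,0.006],[0,0,0],[0,0,0]],"delta_rot":[[0,0,0],[0,0,0],[0,0,0]]}'>/dev/null; python3 guard.py
```

```text
F [-2.1 -0.4  4.9] p [ 579.17 -113.48   61.72]
F [-1.9  0.5  8.2] p [ 579.22 -113.47   61.55]
```

```bash

python3 -m pendant '{"hand":[0,0,0],"delta_pos":[[0.003,-0.001,0.005],[0,0,0],[0,0,0]],"delta_rot":[[0,0,0],[0,0,0],[0,0,0]]}'>/dev/null; python3 guard.py
python3 -m pendant '{"hand":[0,0],"delta_pos":[[0,0,0],[0,0,0]],"delta_rot":[[0,0,0],[0,0,0]]}'>/dev/null; python3 guard.py
python3 - <<'E'
from h import *
s=telemetry.observe();print(s["clock"],s["moment"],Ro.from_quat(s["tcp_rot"]).as_matrix()[:,0],s["gripper_force"])
a=save("scene","s2"); c=cams.calibration("scene")
# pointer direction check in scene view
ax=np.array([.5792,-.1135])
for n,z in(("pointer",.031+.0193),("white",.038),("yellow",.038),("blue",.038)):
    r=cams.pinpoint("scene",n)
    if r: q=onz("scene",r[0]["xy"],z)[:2]-ax; print(n,r[0]["p"],r[0]["xy"],np.linalg.norm(q),np.degrees(np.arctan2(q[1],q[0])))
cv2.imwrite("pics/c2.png",cv2.resize(a[140:230,200:320,::-1],(800,600),interpolation=2))
E
```

```text
F [-2.2  0.8  9.3] p [ 579.2  -113.49   61.42]
F [-2.5 -0.1  9.9] p [ 579.23 -113.49   61.45]
17.05 [0.03103612 0.50898456 0.01752673] [-8.91454440e-01  4.53109627e-01 -8.04948891e-04] 60.78939914703369
pointer 0.66 [222.9, 185.8] 0.0627262050899169 -34.155520343215734
white 0.97 [228.3, 189.4] 0.052394737488733974 -36.439547861272516
yellow 0.76 [237.2, 195.2] 0.04856059392273268 0.08592816896206777
blue 0.76 [226.7, 185.3] 0.05567839523662274 -55.08846296986672
```

View pics/c2.png

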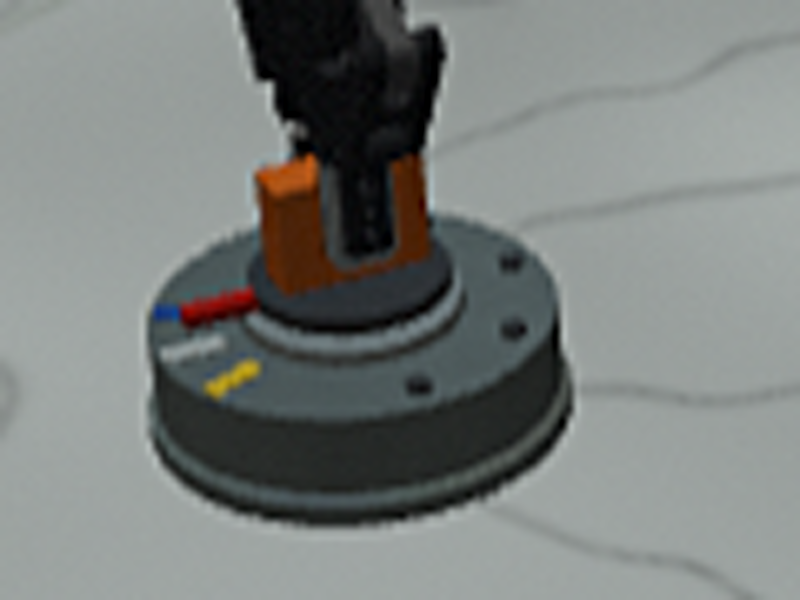

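```bash

python3 -m pendant '{"hand":[0,0,0],"delta_pos":[[0.005,-0.003,0.003],[0,0,0],[0,0,0]],"delta_rot":[[0,0,0],[0,0,0],[0,0,0]]}'>/dev/null; python3 guard.py
python3 - <<'E'
from h import *
np.set_printoptions(precision=2,suppress=True)
im=cv2.imread("pics/s2.png");hsv=cv2.cvtColor(im,cv2.COLOR_BGR2HSV).astype(int);ax=np.array([.5792,-.1135]);h,s,v=[hsv[...,i] for i in range(3)]
roi=np.zeros(h.shape,bool);roi[183:202,220:243]=1
M=dict(red=((h<6)|(h>172))&(s>150),yellow=(h>18)&(h<35)&(s>110),blue=(h>98)&(h<130)&(s>110),white=(s<45)&(v>135))
for n,m in M.items():
    y,x=np.nonzero(m&roi); 
    if not len(x): continue
    q=(x.mean(),y.mean()); z=.0505 if n=="red" else .038; d=onz("scene",q,z)[:2]-ax
    print(n,len(x),q,np.linalg.norm(d)*1000,np.degrees(np.arctan2(d[1],d[0])))
for a in(-25,-27,-29): t=np.radians(a); u=np.array([np.cos(t),np.sin(t)]); print(a,"white",proj("scene",[*(ax+.053*u),.038]),"ptr tip",proj("scene",[*(ax+.052*u),.0505]),"ptr mid",proj("scene",[*(ax+.042*u),.0505]))
for a in(-2,-52): t=np.radians(a); u=np.array([np.cos(t),np.sin(t)]); print(a,proj("scene",[*(ax+.053*u),.038]))
print("axis",proj("scene",[*ax,.038]))
E
```

```text
F [-2.7 -0.  10.2] p [ 579.16 -113.43   61.4 ]
red 36 (np.float64(232.38888888888889), np.float64(185.66666666666666)) 44.94148344606031 -25.05014872942954
yellow 21 (np.float64(234.52380952380952), np.float64(196.1904761904762)) 54.48593101730135 -1.946255225353685
blue 8 (np.float64(224.5), np.float64(186.5)) 59.75188958037843 -50.41361315133144
white 61 (np.float64(222.52459016393442), np.float64(191.70491803278688)) 65.5101041282737 -31.92745963617088
-25 white [229.38 191.86] ptr tip [229.18 186.58] ptr mid [233.73 185.3 ]
-27 white [229.07 191.45] ptr tip [228.87 186.19] ptr mid [233.48 184.98]
-29 white [228.79 191.04] ptr tip [228.59 185.79] ptr mid [233.25 184.66]
-2 [235.03 195.87]
-52 [227.78 185.98]
axis [252.9 185.1]
```

```bash
cat > rg.py <<'E'
import sys,numpy as np
from bench import telemetry
from scipy.spatial.transform import Rotation as Ro
s=telemetry.observe(); f=s["force"]; R=Ro.from_quat(s["tcp_rot"]).as_matrix()
print(s["clock"].round(2),"F",f.round(1),"tool F",(R.T@f).round(1),"p",(s["eef_pos"]*1000).round(2),"ang",np.degrees(np.arctan2(-R[1,0],-R[0,0])).round(2),"Mz",s["moment"].round(2))
sys.exit(0 if 7<f[2]<14 and np.hypot(f[0],f[1])<6 else 1)
E
(python3 -m pendant '{"hand":[0,0],"delta_pos":[[0,0,0],[0,0,0]],"delta_rot":[[0,0,-0.2],[0,0,-0.2]]}'>/dev/null; python3 rg.py) && 
(python3 -m pendant '{"hand":[0,0],"delta_pos":[[0,0,0],[0,0,0]],"delta_rot":[[0,0,-0.2],[0,0,-0.2]]}'>/dev/null; python3 rg.py) &&
(python3 -m pendant '{"hand":[0,0,0],"delta_pos":[[0,0,0],[0,0,0],[0,0,0]],"delta_rot":[[0,0,-0.2],[0,0,-0.2],[0,0,0]]}'>/dev/null; python3 rg.py)
```

```text
Traceback (most recent call last):
  File "rg.py", line 5, in <module>
    print(s["clock"].round(2),"F",f.round(1),"tool F",(R.T@f).round(1),"p",(s["eef_pos"]*1000).round(2),"ang",np.degrees(np.arctan2(-R[1,0],-R[0,0])).round(2),"Mz",s["moment"].round(2))
          ^^^^^^^^^^^^^^^^
AttributeError: 'float' object has no attribute 'round'
```

```bash
sed -i 's/s\["clock"\].round(2)/round(s["clock"],2)/' rg.py; python3 rg.py &&
(python3 -m pendant '{"hand":[0,0],"delta_pos":[[0,0,0],[0,0,0]],"delta_rot":[[0,0,-0.2],[0,0,-0.2]]}'>/dev/null; python3 rg.py) &&
(python3 -m pendant '{"hand":[0,0,0],"delta_pos":[[0,0,0],[0,0,0],[0,0,0]],"delta_rot":[[0,0,-0.2],[0,0,-0.2],[0,0,0]]}'>/dev/null; python3 rg.py)
```

```text
17.8 F [-1.3  0.1  9.2] tool F [ 1.2 -0.4 -9.2] p [ 579.12 -113.46   61.36] ang -24.5 Mz [ 0.09  0.39 -0.17]
18.0 F [-2.4 -0.1  8.5] tool F [ 2.2 -1.  -8.5] p [ 579.11 -113.51   61.37] ang -22.1 Mz [ 0.12  0.43 -0.16]
18.3 F [-1.8 -0.1  9.9] tool F [ 1.6 -0.7 -9.9] p [ 579.11 -113.49   61.37] ang -19.71 Mz [ 0.15  0.35 -0.08]
```

```bash

(python3 -m pendant '{"hand":[0,0,0],"delta_pos":[[0,0,0.002],[0,0,0],[0,0,0]],"delta_rot":[[0,0,-0.3],[0,0,-0.3],[0,0,-0.3]]}'>/dev/null; python3 rg.py) &&
(python3 -m pendant '{"hand":[0,0,0],"delta_pos":[[0,0,0],[0,0,0],[0,0,0]],"delta_rot":[[0,0,-0.3],[0,0,-0.3],[0,0,-0.3]]}'>/dev/null; python3 rg.py) &&
(python3 -m pendant '{"hand":[0,0,0],"delta_pos":[[0,0,0],[0,0,0],[0,0,0]],"delta_rot":[[0,0,-0.3],[0,0,-0.3],[0,0,-0.3]]}'>/dev/null; python3 rg.py) &&
(python3 -m pendant '{"hand":[0,0,0],"delta_pos":[[0,0,0],[0,0,0],[0,0,0]],"delta_rot":[[0,0,-0.25],[0,0,0],[0,0,0]]}'>/dev/null; python3 rg.py) &&
(python3 -m pendant '{"hand":[0,0,0],"delta_pos":[[0,0,0],[0,0,0],[0,0,0]],"delta_rot":[[0,0,0],[0,0,0],[0,0,0]]}'>/dev/null; python3 rg.py)
python3 - <<'E'
from h import *
a=save("scene","s3")
cv2.imwrite("pics/c3.png",cv2.resize(a[140:230,200:320,::-1],(800,600),interpolation=2))
im=a[:,:,::-1].copy();hsv=cv2.cvtColor(im,cv2.COLOR_BGR2HSV).astype(int);ax=np.array([.5792,-.1135]);h,s,v=[hsv[...,i] for i in range(3)]
roi=np.zeros(h.shape,bool);roi[180:202,220:245]=1
for n,m in dict(red=((h<6)|(h>172))&(s>150),yellow=(h>18)&(h<35)&(s>110),blue=(h>98)&(h<130)&(s>110),white=(s<45)&(v>135)&(np.indices(h.shape)[1]>224)).items():
    y,x=np.nonzero(m&roi)
    if len(x): d=onz("scene",(x.mean(),y.mean()),.0505 if n=="red" else .038)[:2]-ax; print(n,len(x),x.mean(),y.mean(),np.linalg.norm(d)*1000,np.degrees(np.arctan2(d[1],d[0])))
E
```

```text
18.6 F [-1.8  0.9 10.1] tool F [  1.9   0.4 -10.1] p [ 579.05 -113.54   61.29] ang -14.28 Mz [ 0.07  0.54 -0.17]
18.9 F [-3.5 -0.5 10.6] tool F [  3.4  -1.1 -10.6] p [ 579.04 -113.58   61.3 ] ang -8.88 Mz [ 0.01  0.54 -0.17]
19.2 F [-2.1 -0.5 10.2] tool F [  2.1  -0.6 -10.2] p [ 579.03 -113.63   61.31] ang -3.49 Mz [-0.01  0.6  -0.14]
19.5 F [-2.  -0.3 10.8] tool F [  1.9  -0.4 -10.8] p [ 578.99 -113.63   61.3 ] ang -2.05 Mz [-0.01  0.56 -0.06]
19.8 F [-2.6 -0.2 10.9] tool F [  2.6  -0.3 -10.9] p [ 579.   -113.63   61.27] ang -2.05 Mz [ 0.01  0.66 -0.04]
red 40 237.725 188.975 44.24506789298458 -1.0578326583198054
yellow 21 234.52380952380952 196.1904761904762 54.48593101730135 -1.946255225353685
blue 21 227.57142857142858 186.33333333333334 53.320156036709626 -50.482187726490274
white 14 227.28571428571428 189.42857142857142 54.425145541696246 -37.06675924673592
```

View pics/c3.png

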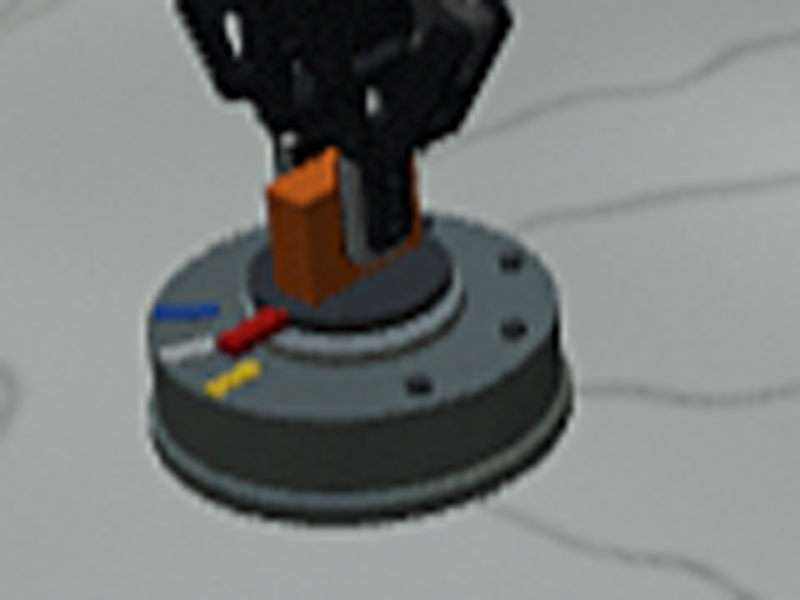

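Pointer lines up parallel with the yellow mark (mark at 235,380; pointer raised above it). Now over to blue.

```bash

(python3 -m pendant '{"hand":[0,0,0,0],"delta_pos":[[0,0,0],[0,0,0],[0,0,0],[0,0,0]],"delta_rot":[[0,0,0.2],[0,0,0.3],[0,0,0.3],[0,0,0.3]]}'>/dev/null; python3 rg.py) &&
(python3 -m pendant '{"hand":[0,0,0,0],"delta_pos":[[0,0,0],[0,0,0],[0,0,0],[0,0,0]],"delta_rot":[[0,0,0.3],[0,0,0.3],[0,0,0.3],[0,0,0.3]]}'>/dev/null; python3 rg.py) &&
(python3 -m pendant '{"hand":[0,0,0,0],"delta_pos":[[0,0,0],[0,0,0],[0,0,0],[0,0,0]],"delta_rot":[[0,0,0.3],[0,0,0.3],[0,0,0.3],[0,0,0.3]]}'>/dev/null; python3 rg.py) &&
(python3 -m pendant '{"hand":[0,0,0,0],"delta_pos":[[0,0,0],[0,0,0],[0,0,0],[0,0,0]],"delta_rot":[[0,0,0.3],[0,0,0.3],[0,0,0.3],[0,0,0.3]]}'>/dev/null; python3 rg.py) &&
(python3 -m pendant '{"hand":[0,0,0,0],"delta_pos":[[0,0,0],[0,0,0],[0,0,0],[0,0,0]],"delta_rot":[[0,0,0.3],[0,0,0.3],[0,0,0.3],[0,0,0.3]]}'>/dev/null; python3 rg.py) &&
(python3 -m pendant '{"hand":[0,0,0,0],"delta_pos":[[0,0,0],[0,0,0],[0,0,0],[0,0,0]],"delta_rot":[[0,0,0.3],[0,0,0.3],[0,0,0.3],[0,0,0.3]]}'>/dev/null; python3 rg.py)
```

```text
20.25 F [-2.2  0.1  9.1] tool F [ 2.2 -0.2 -9.1] p [ 579.06 -113.57   61.31] ang -8.71 Mz [-0.03  0.56  0.14]
20.65 F [-2.2  0.4 11.8] tool F [  2.2  -0.2 -11.8] p [ 579.06 -113.51   61.29] ang -15.9 Mz [0.03 0.51 0.19]
21.05 F [-0.8  0.1 10.7] tool F [  0.8  -0.2 -10.7] p [ 579.14 -113.46   61.29] ang -23.1 Mz [0.07 0.4  0.21]
21.45 F [-2.7  0.7 10.1] tool F [  2.7  -0.7 -10.1] p [ 579.17 -113.49   61.29] ang -30.3 Mz [0.11 0.36 0.22]
21.85 F [-1.5  1.5 10.2] tool F [  2.1   0.2 -10.2] p [ 579.25 -113.43   61.32] ang -37.5 Mz [0.15 0.22 0.11]
22.25 F [-1.3  0.4  9.9] tool F [ 1.3 -0.6 -9.9] p [ 579.33 -113.41   61.34] ang -44.69 Mz [0.18 0.18 0.22]
```

```bash

(python3 -m pendant '{"hand":[0,0,0,0],"delta_pos":[[0,0,0.003],[0,0,0],[0,0,0],[0,0,0]],"delta_rot":[[0,0,0.35],[0,0,0.35],[0,0,0.35],[0,0,0.2]]}'>/dev/null; python3 rg.py) &&
(python3 -m pendant '{"hand":[0,0,0],"delta_pos":[[0,0,0],[0,0,0],[0,0,0]],"delta_rot":[[0,0,0],[0,0,0],[0,0,0]]}'>/dev/null; python3 rg.py)
python3 - <<'E'
from h import *
a=save("scene","s4")
cv2.imwrite("pics/c4.png",cv2.resize(a[140:230,200:320,::-1],(800,600),interpolation=2))
im=a[:,:,::-1].copy();hsv=cv2.cvtColor(im,cv2.COLOR_BGR2HSV).astype(int);ax=np.array([.5792,-.1135]);h,s,v=[hsv[...,i] for i in range(3)]
roi=np.zeros(h.shape,bool);roi[175:202,220:245]=1
y,x=np.nonzero(((h<6)|(h>172))&(s>150)&roi); d=onz("scene",(x.mean(),y.mean()),.0505)[:2]-ax; print(len(x),x.mean(),y.mean(),np.linalg.norm(d)*1000,np.degrees(np.arctan2(d[1],d[0])))
m=(v>125)&(s<70)&roi&(np.indices(h.shape)[0]>187)
for c,st in zip(*[cv2.connectedComponentsWithStats(m.astype(np.uint8))[i] for i in(3,2)]): d=onz("scene",c,.038)[:2]-ax; print("white?",c,st[4],np.linalg.norm(d)*1000,np.degrees(np.arctan2(d[1],d[0])))
E
```

```text
22.65 F [-0.9 -0.3 11.7] tool F [  0.3  -0.8 -11.7] p [ 579.38 -113.38   61.27] ang -52.2 Mz [0.15 0.18 0.22]
22.95 F [-1.5  1.3 11.6] tool F [  1.9  -0.4 -11.6] p [ 579.39 -113.39   61.25] ang -52.13 Mz [0.18 0.25 0.02]
34 230.91176470588235 181.23529411764707 44.94420672829236 -49.529703171936575
white? [319.52008236 199.50126198] 255946 153.01088266389775 102.38971254053438
white? [220.76470588 194.85294118] 34 72.56027141500617 -23.475961302783958
white? [238. 188.] 1 32.162494831975344 -34.32391373593863
white? [241.         189.66666667] 3 29.214437829756136 -16.523311431478735
white? [227.875 191.75 ] 16 55.56982509601078 -27.067910287881514
```

View pics/c4.png

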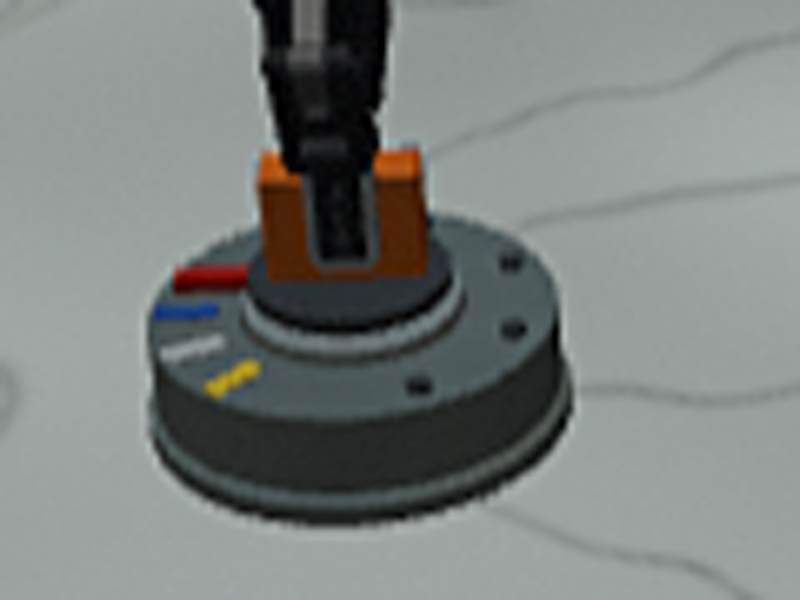

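Pointer parallel with blue (pointer 210,278; blue 186,313). Back to white.

```bash

(python3 -m pendant '{"hand":[0,0,0,0],"delta_pos":[[0,0,0],[0,0,0],[0,0,0],[0,0,0]],"delta_rot":[[0,0,-0.2],[0,0,-0.3],[0,0,-0.3],[0,0,-0.3]]}'>/dev/null; python3 rg.py) &&
(python3 -m pendant '{"hand":[0,0,0,0],"delta_pos":[[0,0,0],[0,0,0],[0,0,0],[0,0,0]],"delta_rot":[[0,0,-0.3],[0,0,-0.3],[0,0,-0.3],[0,0,-0.3]]}'>/dev/null; python3 rg.py) &&
(python3 -m pendant '{"hand":[0,0,0,0],"delta_pos":[[0,0,0],[0,0,0],[0,0,0],[0,0,0]],"delta_rot":[[0,0,-0.3],[0,0,-0.3],[0,0,-0.3],[0,0,-0.3]]}'>/dev/null; python3 rg.py) &&
(python3 -m pendant '{"hand":[0,0,0,0],"delta_pos":[[0,0,0],[0,0,0],[0,0,0],[0,0,0]],"delta_rot":[[0,0,-0.3],[0,0,-0.3],[0,0,-0.05],[0,0,0]]}'>/dev/null; python3 rg.py) &&
(python3 -m pendant '{"hand":[0,0,0],"delta_pos":[[0,0,0],[0,0,0],[0,0,0]],"delta_rot":[[0,0,0],[0,0,0],[0,0,0]]}'>/dev/null; python3 rg.py)
```

```text
23.4 F [-1.7  0.9 11.8] tool F [  1.9  -0.6 -11.8] p [ 579.32 -113.39   61.25] ang -45.47 Mz [ 0.23  0.26 -0.14]
23.8 F [-2.1  0.2 11.8] tool F [  1.8  -1.1 -11.8] p [ 579.26 -113.42   61.26] ang -38.28 Mz [ 0.21  0.37 -0.2 ]
24.2 F [-3.5  0.9 11.1] tool F [  3.4  -1.  -11.1] p [ 579.17 -113.48   61.21] ang -31.08 Mz [ 0.16  0.45 -0.21]
24.6 F [-1.4  0.4 11. ] tool F [  1.4  -0.3 -11. ] p [ 579.16 -113.47   61.23] ang -27.24 Mz [ 0.18  0.52 -0.16]
24.9 F [-2.   0.3 11.6] tool F [  1.9  -0.7 -11.6] p [ 579.15 -113.47   61.2 ] ang -27.25 Mz [ 0.1   0.48 -0.15]
```

```bash
python3 -m pendant '{"hand":[30,50,60,60,60],"delta_pos":[[0,0,0],[0,0,0],[0,0,0],[0,0,0],[0,0,0]],"delta_rot":[[0,0,0],[0,0,0],[0,0,0],[0,0,0],[0,0,0]]}'; python3 -m pendant '{"hand":[60,60,60,60,60,60,60,60],"delta_pos":[[0,0,-0.1],[0,0,-0.2],[0,0,-0.4],[0,0,-0.6],[0,0,-0.6],[0,0,-0.6],[0.3,0,-0.4],[0,0,0]],"delta_rot":[[0,0,0],[0,0,0],[0,0,0],[0,0,0],[0,0,0],[0,0,0],[0,0,0],[0,0,0]]}'
python3 look.py w5 pointer white yellow blue
python3 - <<'E'
from h import *
ax=np.array([.5792,-.1135]); c=cams.calibration("wrist")
for n,z in(("hub",.0198),("pointer",.0508),("white",.038),("yellow",.038),("blue",.038)):
    for r in cams.pinpoint("wrist",n)[:1]: d=onz("wrist",r["xy"],z,c)[:2]-ax; print(n,d,np.degrees(np.arctan2(d[1],d[0])))
E
```

```text
clock: 25.4
eef_pos: [0.5786, -0.1133, 0.0605]
tcp_rot: [0.235, 0.972, -0.0, -0.0]
force: [1.0, 0.2, -0.1]
opening: 0.705
gripper_force: 0.0
clock: 26.2
eef_pos: [0.5656, -0.1061, 0.2092]
tcp_rot: [0.235, 0.972, 0.0, 0.002]
force: [0.2, -0.8, 0.0]
opening: 0.704
gripper_force: 0.0
26.2 [ 0.5656 -0.1061  0.2092] tool x [-0.8892  0.4574 -0.0039] tool y [0.4574 0.8892 0.0019]
cam [ 0.5998 -0.1216  0.    ] [ 0.5063 -0.0755  0.3514]
pointer 0.94 [316.2 236.3] [ 0.6299 -0.1424  0.031 ]
white 0.97 [319.6 233.8] [ 0.6262 -0.1359  0.038 ]
yellow 0.68 [332.1 229.5] [ 0.6281 -0.1205  0.038 ]
blue 0.62 [299.  228.7] [ 0.6095 -0.1544  0.038 ]
pointer [ 0.04010527 -0.0242633 ] -31.173530046795836
white [ 0.04399738 -0.02200314] -26.569686763821462
yellow [ 0.04584413 -0.00676694] -8.396657701650687
blue [ 0.02754234 -0.04019846] -55.582649876194886
```

View pics/w5.png

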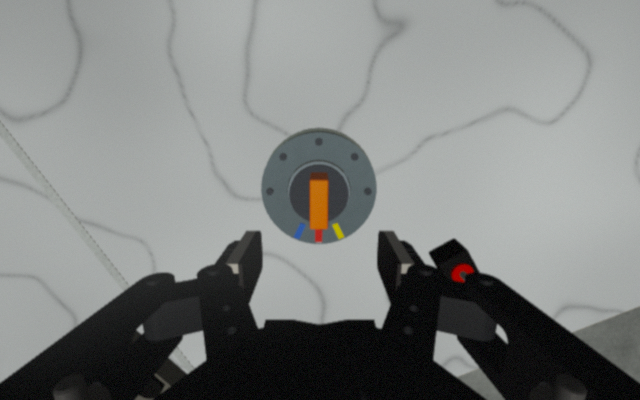

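The close look shows the hub seated, with the red pointer (319,236) covering the white mark, midway between blue (300,230) and yellow (338,231), and the gripper clear.

```bash
python3 -c "
from bench import robot
print(robot.job_done())"
```

```text
the job is handed in; nothing more can be done
None
```

The hub is seated with its pointer on the white mark, was rocked to yellow, then blue, and back to white at about 9–12 N of measured downward force, then let go with the gripper clear; the job is handed in at about 27 s, with no verdict shown.

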